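# Clamp a glass dish gently on the shaker platform

## Robot

A 7-joint arm with a two-finger parallel gripper is mounted at the origin on a cart in front of the work surface, level with it; the furniture and walls round the work are solid. World frame = base frame: x ahead of the robot, y to its left, z up, the work surface at z = 0. Lengths are in m, angles in rad, forces in N, time in s.
With the tool pointing down it reaches from about 0.4 to 0.85 m from the base axis. Payload 10.4 kg.
Tool frame: the origin (TCP) lies at the very end of the fingers, on their centre line; the grasp point (between the pads) lies manip.hold_point_z behind it (manip.hold_point_z is the distance from the TCP to the grasp point, in m); z points along the fingers, y is the direction in which the jaws open and shut (so a half turn about z gives the same grasp; the last joint's range is limited). The gripper opens to 85 mm and grips with 20 to 120 N. Pads are 22 mm wide; open, the fingers measure 114 mm over their backs; the gripper's body (76 mm by 85 mm) begins 54 mm behind the grasp point. The pads swing forward as they close: fully open they stand 13 mm farther back than shut.
Start: joints at [1.167, 0.332, -0.065, 1.46, 0.022, 1.35, -0.088], TCP at [0.232, -0.58, 0.231] pointing down, gripper open.
Joint ranges: [-2.6, 2.6], [-0.5, 2.12], [-1.47, 1.34], [0.16, 2.42], [-1.27, 4.41], [0.06, 2.06], [-2.6, 2.6]. Speed limits (rad/s): [2.22, 2.22, 2.79, 2.79, 3.14, 3.14, 3.14].

## Interface

Orientations are given as a unit quaternion [x, y, z, w].
In Python, from workcell import manip gives the robot as it stands.
- The arm moves only by the tool jog_arm, never from a script. Its arguments are lists of equal length, an entry for each row: "translation": the shift along the world's x, y, z in mm, a list of three; "turn": the turn about the world's z in degrees. In form: {"translation": [[x, y, z], ...], "turn": [turn, ...]}. A call has 1 to 12 rows; each row is the pose to reach, as a shift and turn from the pose measured when the call began; what a row does not reach only later rows make up. A row lasts 1/12 s, in which the tool goes at most 41.7 mm and 7.16 degrees, less where a joint would pass 70% of its speed; a pose out of reach is approached as far as the arm can. A call with a gripper value outside its range is refused whole. "grip" is the finger opening in mm, from 0 to 85.4, set as the call begins (left out, the last holds). The fingers move at their own pace and stop on an object; "grip_force" is the grip in N (left out, the last holds). Time passes only in rows, so rows that repeat a pose let the fingers close. It gives the time, the measured TCP pose, the force and the opening at its end, in the units of the state.
- manip.get_obs(): the state, without advancing time (a new reading comes with each control period).
- manip.camera(name): name is "side" or "top"; returns a dict with "frame" (384x512x3 uint8, red, green, blue), "mtx" (3x3 intrinsics, pixels), "pose" (4x4, takes a point from camera to world coordinates). Camera axes: x right, y down, z forward; pixel columns grow to the right and rows downward; lengths in m; the calibration is good to about 2 mm. A picture is of the moment at which its call begins. There is no depth.
- manip.hand_in(): hands the job in, once; it reports no verdict.
Trained networks look in a picture, given as the dict that the camera call returned (one of the last four; its "shot" number tells which), for a name from the list of things; names that differ only in an ending like _2 or _b are one class to them, and where a whole thing is asked for, a point or a joint stands for the part that bears it (a point fixed in the world has none). Each returns a list of dicts, best first, with "confidence" (0 to 1); they miss things now and then, are a little off and sometimes report something else, mostly with a low value. They report only what shows in the picture. A call takes as long as a camera call. They do not tell look-alikes from the thing itself.
- manip.outline_of(picture, label): "mask" (384x512 bool, what is visible of it) and "extent" ([left, top, right, bottom] in pixels, round what is visible of it).
- manip.pinpoint(picture, label): "at" ([column, row] in pixels: a listed point, or the origin of a listed thing).
The state is a dict: "clock": time; "joint_pos": joint angles; "joint_velocities": joint speeds; "tau": joint torques, N m; "position": TCP position; "ee_rot": TCP orientation; "ft_force": force on the tool from outside, world axes, zero at the start; "torque": the same for the moment, N m; "grip_width": opening from 0.0 (shut) to 1.0 (fully open).
Only numpy, scipy, OpenCV 4.12 (cv2) and the standard library are available. Lean on these libraries where they do the work, as an engineer would, in place of code of your own. Each camera call takes 0.05 s, during which the arm holds its last target. There are 200 camera calls.

## Task

Make the glass dish ready for the shaker: with the clamp still drawn back, push the dish along the platform into the V stop without lifting it, then slide the clamp up by its tab until the sprung plunger holds the dish against both bars with the spring about half pressed in. The glass is thin: never put more than 10 N on it with the fingers, and do not run the plunger to its end. Leave the vial and the stopper on the platform, and everything else, where they stand.

Things in the scene. Friction and masses are not known exactly. Their poses are not given: they have to be found in the camera images.
- platform: Fixed flat clamping platform of a shaker, aluminium with a grey rubber mat, 260 (x) x 180 (y) mm, mat surface 14 mm above the bench. Origin: centre of its underside, on the bench. Its x axis runs from the clamp to the V stop, y across, z up; it lies with x roughly away from the robot, turned up to 0.5 rad. The V stop is two upright bars (each 44 long, 10 thick, 24 mm high) at 45 degrees either side of the x axis, open towards the clamp
- seat (a point): Point on the mat where the centre of the dish's underside lies when the dish touches both bars of the V stop: 75 mm from the platform's centre along +x
- dish: Loose round crystallising dish of clear glass, 68 mm diameter, 34 mm high, about 60 g (40 to 85 g), open at the top, wall about 4 mm. Origin: centre of its underside, z up. It starts standing on the mat between clamp and V stop, 40 to 65 mm short of the seat along x and up to 45 mm to either side
- clamp (a joint): Slide of the clamp along the platform's +x towards the V stop, m, 0 drawn fully back, end stop at 0.138. Starts between 0 and 0.02. Drags with about 7 N of friction and stays where it is left. The clamp is a block 30 (x) x 50 (y) mm, its top 39.5 mm above the bench, centred 110 mm behind the platform's centre at 0. With the dish seated, the plunger first touches the glass at about 0.120
- tab_top (a point): Top centre of the clamp's upright push tab, 73.5 mm above the bench: a steel plate 10 (x) x 32 (y) mm rising 34 mm from the clamp block near its front; the block reaches 23 mm behind and 7 mm ahead of the tab's centre
- plunger (a joint): How far the sprung plunger is pressed back into the clamp, m: 0 is fully out, 0.010 fully in (its end). Spring 300 N/m, so 3 N at the end; 0.005 is half way
- pad (a point): Centre of the front face of the plunger's round rubber pad (20 mm diameter), 31 mm above the bench; it stands 16 mm ahead of the clamp block when fully out, and moves along the platform's x axis
- vial: Small glass vial, 22 mm diameter, 51 mm high, standing loose on the platform in the corner behind the V stop on the +y side. Origin: centre of its underside, z up. Leave it standing
- stopper: Tapered rubber stopper, 32 mm diameter, 30 mm high, standing loose on the platform in the corner behind the V stop on the -y side. Origin: centre of its underside, z up. Leave it standing
- weight_small: 100 g knob weight, 29 mm diameter, 33 mm high, standing on the pan of the low balance left of the platform. Origin: centre of its underside. Leave it
- amber: Amber screw-cap bottle, 46 mm diameter, 93 mm high, left of the low balance. Origin: centre of its underside. Leave it
- beaker: Glass beaker, 53 mm wide, 70 mm high, left of the low balance. Origin: centre of its underside. Leave it
Things that resemble listed ones, but are neither listed nor needed, are in the scene too. Leave any green or red look-alike of the dish alone.

How it is judged:
By the outcome, as a careful person would: the job done as asked, in the order asked, and still so for the second after the job is handed in, with the robot touching nothing.
It also fails if it takes over 64 s, if anything falls off the work surface, if the arm or the gripper's body presses on something with over 40 N, if the wrist force passes 120 N, or if a joint passes its speed limit or range.

## Working session

There is one attempt and no reset: what is moved stays moved. The work goes in short steps, Python scripts to look and compute and a tool call to move; the robot and the scene stay as the last step left them, time stands still between calls to the robot, and variables do not carry over. Pictures are saved under pics/ and viewed, about 8 in all and at most 12, crops included, and the job is handed in when it is done.

Besides the shell and the picture viewer there is one more tool, called after "Request:" as a command line: name --pt "numbers of a row" for each row, then --argument value for the rest. jog_arm: Moves the arm, as the interface text tells. Its arguments: {"type":"object","properties":{"translation":{"type":"array"},"turn":{"type":"array"},"grip":{"type":"number"},"grip_force":{"type":"number"}},"required":["translation","turn"]}

```bash
mkdir -p pics; cat > h.py <<'E'
import numpy as np, cv2
from workcell import manip
def ray(p,uv,z):
    K=p["mtx"];T=np.array(p["pose"]);d=T[:3,:3]@np.linalg.inv(K)@np.array([uv[0],uv[1],1.]);o=T[:3,3]
    return o+d*(z-o[2])/d[2]
def proj(p,X):
    T=np.linalg.inv(np.array(p["pose"]));c=T[:3,:3]@np.array(X)+T[:3,3];q=p["mtx"]@c;return q[:2]/q[2]
def save(p,n,box=None,f=1):
    a=p["frame"][:,:,::-1]
    if box: a=a[box[1]:box[3],box[0]:box[2]]
    cv2.imwrite("pics/"+n,cv2.resize(a,None,fx=f,fy=f,interpolation=cv2.INTER_CUBIC))
E
python3 - <<'E'
from h import *
o=manip.get_obs();print(o["clock"],o["position"],o["ee_rot"],manip.hold_point_z)
Z=dict(platform=0,seat=.014,dish=.014,tab_top=.0735,pad=.031,vial=.014,stopper=.014)
for c in("top","side"):
    p=manip.camera(c);save(p,c+"0.png",f=1.5)
    print(c,np.round(p["pose"],3).tolist())
    for n,z in Z.items():
        for r in manip.pinpoint(p,n)[:3]:
            print(n,round(r["confidence"],2),np.round(r["at"],1),np.round(ray(p,r["at"],z),4))
E
```

```text
0.0 [ 0.23216174 -0.579892    0.23053838] [ 9.81925242e-01  1.89267944e-01 -1.56430382e-04 -6.63443321e-04] 0.0187
top [[-0.022, -0.98, 0.196, 0.338], [-1.0, 0.021, -0.009, -0.001], [0.005, -0.196, -0.981, 1.275], [0.0, 0.0, 0.0, 1.0]]
platform 0.92 [309.8 206.6] [ 0.5376 -0.1655  0.    ]
seat 0.89 [310.6 184.9] [ 0.5996 -0.169   0.014 ]
dish 0.94 [363.8 169.6] [ 0.6422 -0.3279  0.014 ]
dish 0.83 [370.4 223. ] [ 0.484  -0.3359  0.014 ]
dish 0.57 [326.3 191.4] [ 0.5792 -0.2139  0.014 ]
tab_top 0.61 [318.  236.7] [ 0.4428 -0.1746  0.0735]
pad 0.57 [314.9 231. ] [ 0.4628 -0.1728  0.031 ]
vial 0.47 [281.2 174.1] [ 0.6338 -0.0841  0.014 ]
stopper 0.51 [328.2 169.9] [ 0.6435 -0.2229  0.014 ]
side [[0.994, -0.046, 0.102, 0.452], [-0.112, -0.429, 0.897, -1.0], [0.002, -0.902, -0.431, 0.556], [0.0, 0.0, 0.0, 1.0]]
platform 0.95 [241.  251.6] [ 0.5331 -0.1631  0.    ]
seat 0.79 [269.  242.2] [ 0.6003 -0.1519  0.014 ]
seat 0.73 [250.3 172.4] [0.6061 0.2683 0.014 ]
seat 0.25 [204.4 230.4] [ 0.4509 -0.0813  0.014 ]
dish 0.88 [219.8 303.7] [ 0.4738 -0.3556  0.014 ]
dish 0.83 [301.6 298.1] [ 0.6313 -0.3567  0.014 ]
dish 0.6 [257.2 256.5] [ 0.565  -0.2074  0.014 ]
tab_top 0.86 [204.8 228.4] [ 0.4522 -0.1736  0.0735]
pad 0.36 [213.5 247.1] [ 0.4695 -0.1851  0.031 ]
vial 0.73 [278.1 226.3] [ 0.6345 -0.0812  0.014 ]
stopper 0.74 [289.1 260.5] [ 0.6324 -0.2303  0.014 ]
```

View pics/top0.png

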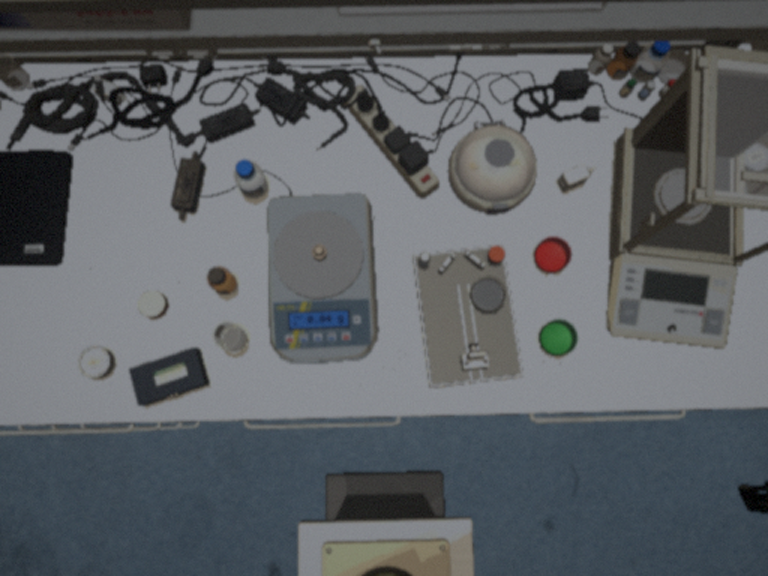

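View pics/side0.png

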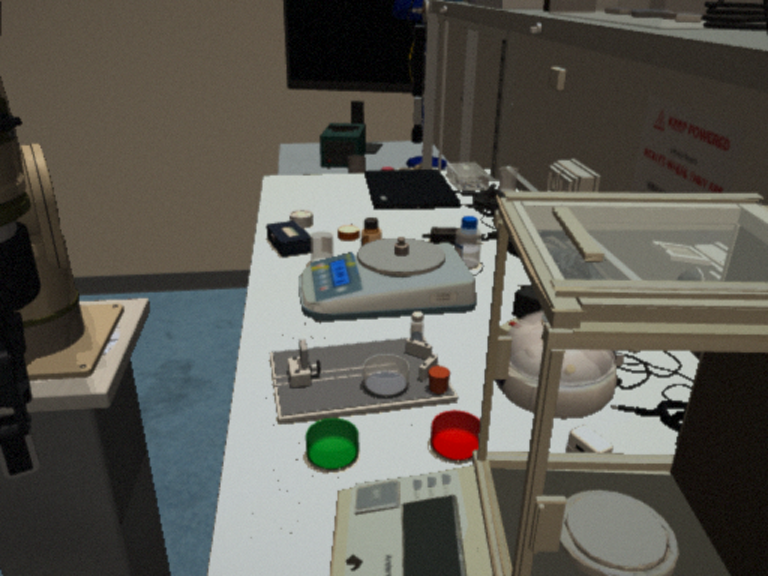

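The top view shows the platform at about (415–520, 248–385), the clear dish at (487,295), the clamp tab at (474,348), the vial at (424,260) and the stopper at (496,255). The side view agrees. I'll refine the platform and dish poses from the outlines.

```bash
cat > fit.py <<'E'
from h import *
from scipy.optimize import least_squares
def meas(verbose=True):
    P={};res={}
    for c in("top","side"):P[c]=manip.camera(c)
    th=np.linspace(0,2*np.pi,90)
    def sil(p,pts,shape=(384,512)):
        return cv2.convexHull(np.float32([proj(p,x) for x in pts]))[:,0]
    def ext(a,dirs): return np.array([(a@d).max() for d in dirs])
    D=[np.array([np.cos(t),np.sin(t)]) for t in np.linspace(0,2*np.pi,24,endpoint=False)]
    def fit(name,pts,x0,near=None,best=0):
        obs={}
        for c in P:
            for r in manip.outline_of(P[c],name):
                ys,xs=np.nonzero(r["mask"]);a=np.c_[xs,ys].astype(float)
                if near is None or np.linalg.norm(a.mean(0)-proj(P[c],near))<14:
                    obs[c]=ext(a,D);break
        out={}
        for cs in (list(obs),)+tuple([c] for c in obs):
            f=lambda v:np.concatenate([ext(sil(P[c],pts(v)),D)-obs[c] for c in cs])
            s=least_squares(f,x0,loss="soft_l1",diff_step=1e-3,x_scale=[.01,.01,.1][:len(x0)]);out["+".join(cs)]=s.x
            if verbose:print(name,cs,np.round(s.x,4),"rms px",round(float(np.sqrt(np.mean(f(s.x)**2))),2))
        return out
    def plat(v):
        c,s=np.cos(v[2]),np.sin(v[2])
        return [[v[0]+c*a-s*b,v[1]+s*a+c*b,z] for a in(-.13,.13) for b in(-.09,.09) for z in(0,.014)]
    def dish(v): return [[v[0]+.034*np.cos(t),v[1]+.034*np.sin(t),z] for t in th for z in(.014,.048)]
    return P,fit,plat,dish
E
python3 - <<'E'
from fit import *
P,fit,plat,dish=meas()
a=fit("platform",plat,[.535,-.164,.1]);d=fit("dish",dish,[.572,-.211],near=[.572,-.211,.03])
v=list(a.values())[0];q=list(d.values())[0]
c,s=np.cos(v[2]),np.sin(v[2]);R=np.array([[c,s],[-s,c]])
L=lambda x:np.round(R@(np.array(x)[:2]-v[:2])*1000,1)
print("dish",L(q))
for c in P:
  for n,z in dict(tab_top=.0735,pad=.031,vial=.014,stopper=.014,seat=.014).items():
    print(c,n,[(round(r["confidence"],2),L(ray(P[c],r["at"],z)).tolist()) for r in manip.pinpoint(P[c],n)[:2]])
E
```

```text
platform ['top', 'side'] [ 0.5274 -0.1634  0.0923] rms px 2.13
platform ['top'] [ 0.5262 -0.1655  0.1003] rms px 2.39
platform ['side'] [ 0.5283 -0.1601  0.0789] rms px 1.76
dish ['top', 'side'] [ 0.5641 -0.2061] rms px 1.22
dish ['top'] [ 0.5634 -0.2073] rms px 0.72
dish ['side'] [ 0.5653 -0.2002] rms px 1.21
dish [ 32.7 -46. ]
top tab_top [(0.76, [-86.3, -6.0])]
top pad [(0.5, [-67.5, -3.6])]
top vial [(0.39, [103.9, 72.4])]
top stopper [(0.5, [103.7, -60.1])]
top seat [(0.69, [71.0, -4.8])]
side tab_top [(0.64, [-84.1, -4.2])]
side pad [(0.47, [-62.6, -8.2])]
side vial [(0.69, [115.1, 56.3])]
side stopper [(0.47, [98.1, -81.7])]
side seat [(0.65, [82.1, -0.1])]
```

```bash
python3 - <<'E'
from h import *
im=[]
for c,b in(("top",(265,155,355,265)),("side",(170,200,320,290))):
    p=manip.camera(c);f=5 if c=="side" else 5
    a=cv2.resize(p["frame"][b[1]:b[3],b[0]:b[2],::-1],None,fx=f,fy=f,interpolation=cv2.INTER_CUBIC).copy()
    v=[.535,-.166,.097];cc,s=np.cos(v[2]),np.sin(v[2])
    W=lambda x,y,z:[v[0]+cc*x-s*y,v[1]+s*x+cc*y,z]
    def px(X): u=proj(p,X);return tuple(int(round(t)) for t in ((u-np.array(b[:2])+.5)*f))
    def poly(pts,col):cv2.polylines(a,[np.array([px(x) for x in pts])],True,col,1)
    poly([W(x,y,.014) for x,y in((-.13,-.09),(.13,-.09),(.13,.09),(-.13,.09))],(0,255,0))
    poly([[.568+.034*np.cos(t),-.209+.034*np.sin(t),.048] for t in np.linspace(0,6.28,40)],(0,0,255))
    poly([[.568+.034*np.cos(t),-.209+.034*np.sin(t),.014] for t in np.linspace(0,6.28,40)],(255,0,0))
    cv2.drawMarker(a,px(W(-.088,0,.0735)),(0,0,255),0,12);cv2.drawMarker(a,px(W(.075,0,.014)),(0,255,255),0,12)
    im.append(a);cv2.imwrite(f"pics/ov_{c}.png",a)
    # edges of platform: gradient along lines through local coords
E
```

```text
(no output)
```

View pics/ov_top.png

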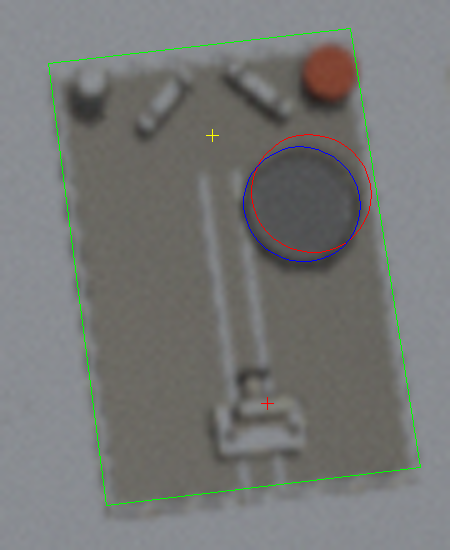

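View pics/ov_side.png

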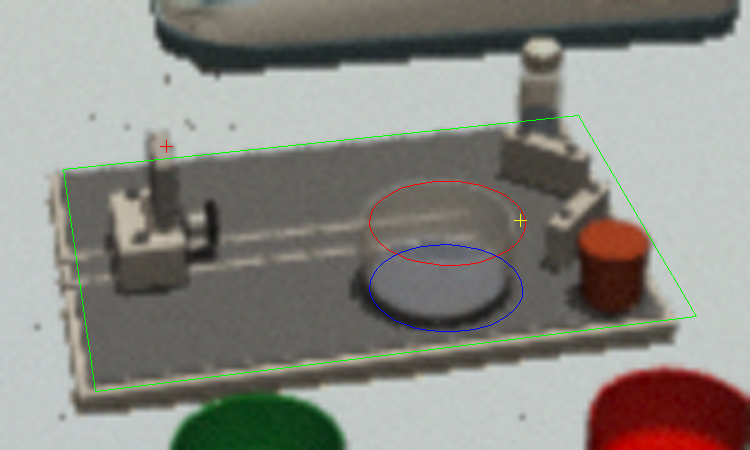

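The overlay shows the mat about 5 mm nearer in x than drawn. That puts the platform at about (0.528, −0.1645), yaw 0.094, and the dish at about (0.564, −0.205). I'll put the shut fingers inside the dish and tow it by its inner wall.

Request:
jog_arm --pt "80 290 0" --pt "80 290 0" --pt "80 290 0" --pt "80 290 0" --pt "80 290 0" --pt "80 290 0" --pt "80 290 0" --pt "80 290 0" --pt "200 340 -20" --pt "200 340 -20" --pt "200 340 -20" --pt "200 340 -20" --turn '[-4, -8, -12, -16.4, -16.4, -16.4, -16.4, -16.4, -16.4, -16.4, -16.4, -16.4]' --grip 0 --grip_force 20

```text
clock: 2.7
position: [0.4372, -0.2357, 0.2105]
ee_rot: [0.999, 0.051, 0.001, -0.001]
ft_force: [-0.5, 0.6, -0.6]
grip_width: -0.0
```

Request:
jog_arm --pt "127 31 -60" --pt "127 31 -60" --pt "127 31 -60" --pt "127 31 -60" --pt "127 31 -145" --pt "127 31 -145" --pt "127 31 -145" --pt "127 31 -145" --pt "127 31 -145" --turn '[0, 0, 0, 0, 0, 0, 0, 0, 0]'

```text
clock: 3.45
position: [0.5651, -0.2052, 0.0677]
ee_rot: [0.999, 0.05, 0.002, -0.001]
ft_force: [0.9, -1.1, 1.2]
grip_width: -0.002
```

```bash
python3 - <<'E'
from h import *
print({k:np.round(v,4) for k,v in manip.get_obs().items() if k in("clock","position","ft_force")})
o=[]
for c,b in(("top",(265,155,355,245)),("side",(170,190,320,280))):
    p=manip.camera(c);f=400/(b[3]-b[1])
    a=cv2.resize(p["frame"][b[1]:b[3],b[0]:b[2],::-1],None,fx=f,fy=f,interpolation=cv2.INTER_CUBIC);
    t=manip.get_obs()["position"];u=(proj(p,t)-np.array(b[:2])+.5)*f
    cv2.drawMarker(a,tuple(int(i) for i in u),(0,0,255),0,12);o.append(cv2.resize(a,None,fx=.74,fy=.74))
cv2.imwrite("pics/c1.png",np.hstack(o))
E
```

```text
{'clock': np.float64(3.45), 'position': array([ 0.5651, -0.2052,  0.0677]), 'ft_force': array([ 0.8793, -1.0916,  1.2152])}
```

View pics/c1.png

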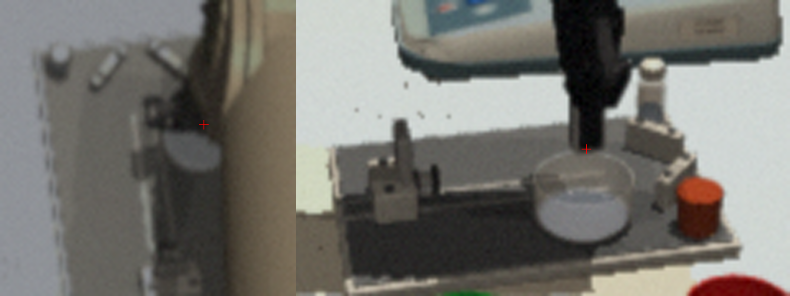

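The side crop has the fingertips at (587,150), 20 mm above the centre of the rim at about (583,177). They're centred, so I'll lower them inside.

Request:
jog_arm --pt "0 0 -18" --pt "0 0 -36" --pt "0 0 -36" --pt "0 0 -36" --pt "0 0 -36" --turn '[0, 0, 0, 0, 0]'

```text
clock: 3.97
position: [0.5668, -0.2058, 0.0348]
ee_rot: [0.999, 0.05, 0.004, 0.0]
ft_force: [0.1, 0.0, 0.6]
grip_width: -0.002
```

Request:
jog_arm --pt "0 4 0" --pt "-1 8 0" --pt "-1 12 0" --pt "-2 15 0" --pt "-2 18 0" --pt "-2 21 0" --pt "-2 24 0" --pt "-3 28 0" --pt "-3 32 0" --pt "-3 36 0" --pt "-4 40 0" --pt "-4 40 0" --turn '[0, 0, 0, 0, 0, 0, 0, 0, 0, 0, 0, 0]'

```text
clock: 4.97
position: [0.5628, -0.1646, 0.0348]
ee_rot: [0.999, 0.051, 0.004, 0.0]
ft_force: [-0.5, 0.7, -0.2]
grip_width: 0.0
```

```bash
cat > look.py <<'E'
import sys
from fit import *
P,fit,plat,dish=meas()
o=manip.get_obs();print(o["clock"],np.round(o["position"],4),np.round(o["ft_force"],2))
x0=[float(a) for a in sys.argv[1:3]]
fit("dish",dish,x0,near=x0+[.03])
for c in P:
  for n,z in dict(dish=.014,tab_top=.0735,pad=.031,vial=.014,stopper=.014,seat=.014).items():
    print(c,n,[(round(r["confidence"],2),np.round(ray(P[c],r["at"],z),4)[:2].tolist()) for r in manip.pinpoint(P[c],n)[:3]])
if len(sys.argv)>3:
  save(P["side"],sys.argv[3],(170,190,320,290),5)
E
python3 look.py .565 -.18 c2.png
```

```text
5.0667 [ 0.5628 -0.1655  0.0347] [-1.03 -0.06  0.75]
dish ['side'] [ 0.5681 -0.1766] rms px 0.81
dish ['side'] [ 0.5681 -0.1766] rms px 0.81
top dish [(0.87, [0.4822, -0.3378]), (0.78, [0.6456, -0.3249]), (0.52, [0.5647, -0.1721])]
top tab_top [(0.65, [0.4455, -0.1764]), (0.41, [0.5543, -0.1749])]
top pad []
top vial [(0.63, [0.6254, -0.0794])]
top stopper []
top seat [(0.64, [0.6024, -0.1612])]
side dish [(0.88, [0.5747, -0.186]), (0.87, [0.6314, -0.3579]), (0.64, [0.4721, -0.3523])]
side tab_top [(0.63, [0.4466, -0.1672])]
side pad [(0.51, [0.4606, -0.1717])]
side vial [(0.49, [0.6363, -0.0814])]
side stopper []
side seat [(0.77, [0.5997, -0.1614])]
```

View pics/c2.png

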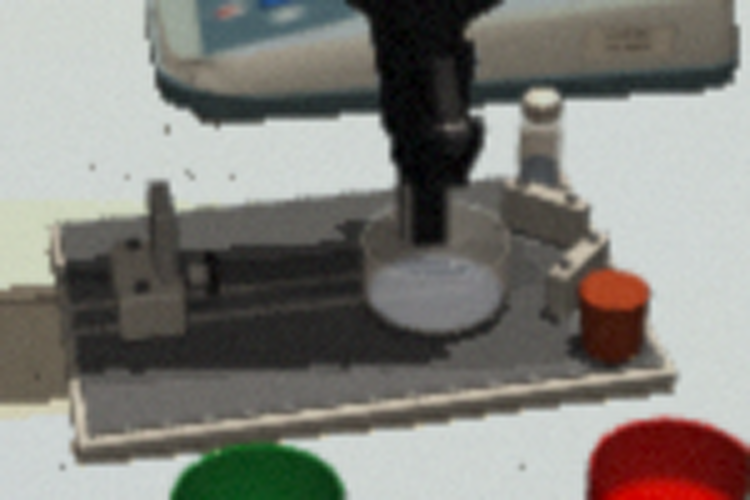

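The fingers are against the +y wall of the dish (tip near (430,243), dish about (437,280)). It needs about 20 mm more in +y, then the fingers go back to its centre line.

Request:
jog_arm --pt "0 4 0" --pt "-1 8 0" --pt "-1 12 0" --pt "-2 16 0" --pt "-2 20 0" --pt "-2 20 0" --pt "-1 12 0" --pt "0 4 0" --pt "3 4 0" --pt "3 4 0" --turn '[0, 0, 0, 0, 0, 0, 0, 0, 0, 0]'

```text
clock: 6.6
position: [0.5662, -0.1632, 0.0348]
ee_rot: [0.999, 0.049, 0.004, 0.001]
ft_force: [0.6, -0.2, -0.2]
grip_width: -0.001
```

```bash
python3 look.py .567 -.157
```

```text
6.7 [ 0.5659 -0.1619  0.0347] [ 0.14 -0.1  -0.15]
dish ['side'] [ 0.5652 -0.158 ] rms px 0.91
dish ['side'] [ 0.5652 -0.158 ] rms px 0.91
top dish [(0.76, [0.4771, -0.3351]), (0.75, [0.6457, -0.3362]), (0.43, [0.561, -0.153])]
top tab_top [(0.47, [0.4408, -0.1783])]
top pad []
top vial [(0.62, [0.6349, -0.088])]
top stopper []
top seat [(0.84, [0.6027, -0.1592])]
side dish [(0.83, [0.5638, -0.1583]), (0.8, [0.6395, -0.3576]), (0.75, [0.4769, -0.365])]
side tab_top [(0.75, [0.4513, -0.1739])]
side pad [(0.49, [0.4641, -0.1679]), (0.41, [0.6018, -0.1871])]
side vial [(0.42, [0.6354, -0.0932])]
side stopper [(0.61, [0.6338, -0.2373])]
side seat []
```

Request:
jog_arm --pt "4 0 0" --pt "8 1 0" --pt "12 1 0" --pt "15 1 0" --pt "18 2 0" --pt "22 2 0" --pt "26 2 0" --pt "30 3 0" --pt "34 3 0" --pt "38 4 0" --pt "42 4 0" --pt "42 4 0" --turn '[0, 0, 0, 0, 0, 0, 0, 0, 0, 0, 0, 0]'

```text
clock: 8.4
position: [0.6086, -0.1575, 0.0348]
ee_rot: [0.999, 0.05, 0.004, 0.0]
ft_force: [-0.3, -0.0, -0.4]
grip_width: -0.001
```

```bash
python3 look.py .59 -.157 c3.png
```

```text
8.5 [ 0.608  -0.1577  0.0347] [ 0.95 -0.78 -0.2 ]
dish ['top', 'side'] [ 0.5907 -0.1521] rms px 4.4
dish ['top'] [ 0.5792 -0.142 ] rms px 5.2
dish ['side'] [ 0.591  -0.1524] rms px 1.33
top dish [(0.61, [0.5896, -0.1595]), (0.54, [0.4739, -0.3357]), (0.23, [0.6236, -0.0794])]
top tab_top [(0.42, [0.4394, -0.1818])]
top pad []
top vial [(0.37, [0.629, -0.0837])]
top stopper []
top seat [(0.67, [0.5981, -0.1654])]
side dish [(0.92, [0.5904, -0.1578]), (0.8, [0.6301, -0.3586]), (0.67, [0.473, -0.3564])]
side tab_top [(0.64, [0.4455, -0.1798]), (0.37, [0.4837, 0.1054])]
side pad [(0.51, [0.4623, -0.1811])]
side vial []
side stopper [(0.66, [0.6391, -0.2405])]
side seat [(0.57, [0.5997, 0.2748]), (0.24, [0.5337, -0.1897])]
```

View pics/c3.png

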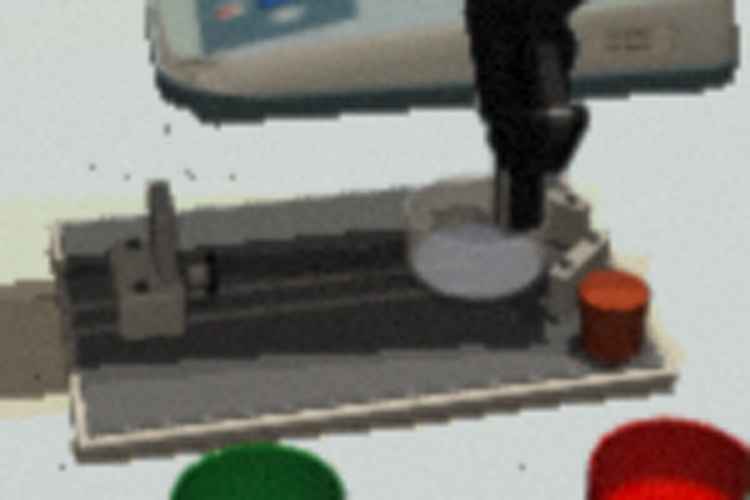

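The dish follows: tip at (520,225), dish centred near (478,250), about 11 mm short of the seat. I'll creep in and watch the force.

Request:
jog_arm --pt "1.5 0 0" --pt "3 0 0" --pt "4.5 0 0" --pt "6 0.5 0" --pt "7.5 1 0" --pt "8 1 0" --pt "8 1 0" --turn '[0, 0, 0, 0, 0, 0, 0]'

```text
clock: 9.78
position: [0.616, -0.1567, 0.0348]
ee_rot: [0.999, 0.05, 0.004, 0.0]
ft_force: [-0.8, 0.3, -0.6]
grip_width: 0.002
```

Request:
jog_arm --pt "1 0 0" --pt "2 0 0" --pt "2 0 0" --turn '[0, 0, 0]'

```text
clock: 10.03
position: [0.6181, -0.1567, 0.0348]
ee_rot: [0.999, 0.05, 0.004, 0.0]
ft_force: [-1.1, 0.3, -1.4]
grip_width: -0.003
```

```bash
python3 look.py .60 -.157
```

```text
10.1333 [ 0.6181 -0.1567  0.0348] [0.   0.04 0.63]
dish ['top', 'side'] [ 0.5996 -0.1533] rms px 4.42
dish ['top'] [ 0.588  -0.1431] rms px 5.27
dish ['side'] [ 0.6    -0.1534] rms px 1.4
top dish [(0.95, [0.636, -0.3349]), (0.65, [0.4816, -0.3426]), (0.63, [0.5988, -0.1611])]
top tab_top [(0.58, [0.4436, -0.1755])]
top pad []
top vial [(0.4, [0.6275, -0.0836])]
top stopper []
top seat [(0.67, [0.6007, -0.1594])]
side dish [(0.87, [0.6338, -0.3584]), (0.8, [0.6014, -0.1585]), (0.61, [0.4723, -0.3558])]
side tab_top [(0.85, [0.4464, -0.1773])]
side pad [(0.39, [0.4719, -0.1759])]
side vial []
side stopper [(0.55, [0.6392, -0.233])]
side seat [(0.69, [0.6098, -0.156])]
```

Request:
jog_arm --pt "1 0 0" --pt "1 0 0" --turn '[0, 0]'

```text
clock: 11.0
position: [0.619, -0.1567, 0.0347]
ee_rot: [0.999, 0.05, 0.004, 0.0]
ft_force: [-0.4, 0.8, -0.3]
grip_width: 0.001
```

Request:
jog_arm --pt "1 0 0" --pt "1 0 0" --turn '[0, 0]'

```text
clock: 11.17
position: [0.6201, -0.1567, 0.0347]
ee_rot: [0.999, 0.05, 0.004, 0.0]
ft_force: [-1.1, -0.3, 0.1]
grip_width: -0.0
```

Request:
jog_arm --pt "0.5 0 0" --pt "0.5 0 0" --turn '[0, 0]'

```text
clock: 11.33
position: [0.6204, -0.1567, 0.0346]
ee_rot: [0.999, 0.05, 0.004, 0.0]
ft_force: [-1.8, -0.4, 0.5]
grip_width: -0.0
```

Request:
jog_arm --pt "0.5 0 0" --pt "0.5 0 0" --turn '[0, 0]'

```text
clock: 11.5
position: [0.6206, -0.1568, 0.0346]
ee_rot: [0.999, 0.05, 0.003, 0.0]
ft_force: [-4.6, -0.0, 2.0]
grip_width: -0.0
```

```bash
python3 look.py .60 -.157 c4.png
```

```text
11.6 [ 0.6206 -0.1568  0.0345] [-4.12  0.58  1.67]
dish ['top', 'side'] [ 0.6012 -0.154 ] rms px 4.47
dish ['top'] [ 0.5902 -0.1434] rms px 5.11
dish ['side'] [ 0.602  -0.1542] rms px 2.02
top dish [(0.76, [0.4791, -0.3358]), (0.7, [0.6023, -0.1642]), (0.62, [0.6412, -0.3326])]
top tab_top [(0.5, [0.4408, -0.1783])]
top pad []
top vial [(0.6, [0.6314, -0.0849])]
top stopper []
top seat [(0.89, [0.6092, -0.1656])]
side dish [(0.86, [0.4753, -0.3569]), (0.82, [0.6036, -0.1592]), (0.69, [0.6351, -0.3598])]
side tab_top [(0.71, [0.4491, -0.1741])]
side pad [(0.47, [0.4862, 0.2188]), (0.45, [0.4661, -0.1876])]
side vial []
side stopper [(0.46, [0.6379, -0.2325])]
side seat [(0.62, [0.6062, -0.1595])]
```

View pics/c4.png

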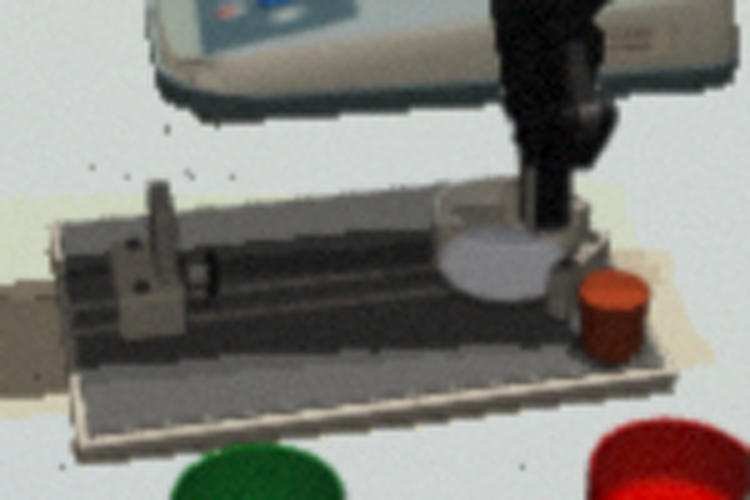

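The force rose to −4.6 N along x with almost none in y, so the dish is on both bars. The picture agrees, with the dish at about (500,250) between the bars. I'll back off, lift out, and go behind the tab.

Request:
jog_arm --pt "-5 -1 0" --pt "-10 -1 0" --pt "-12 -1 0" --pt "-12 -1 40" --pt "-12 -1 80" --pt "-12 -1 90" --pt "-201 -19 90" --pt "-201 -19 90" --pt "-201 -19 90" --pt "-201 -19 90" --pt "-201 -19 90" --pt "-201 -19 90" --turn '[0, 0, 0, 0, 0, 0, 0, 0, 0, 0, 0, 0]'

```text
clock: 13.3
position: [0.4153, -0.1771, 0.1245]
ee_rot: [0.999, 0.049, 0.003, 0.001]
ft_force: [0.5, -0.7, -0.1]
grip_width: -0.0
```

```bash
python3 look.py .602 -.157 c5.png
```

```text
13.4 [ 0.4196 -0.1763  0.1252] [ 0.57 -0.4  -0.06]
dish ['top', 'side'] [ 0.6024 -0.1587] rms px 1.31
dish ['top'] [ 0.6023 -0.1601] rms px 0.8
dish ['side'] [ 0.6031 -0.1533] rms px 1.38
top dish [(0.96, [0.6451, -0.334]), (0.69, [0.5941, -0.1576])]
top tab_top [(0.59, [0.4383, -0.1714])]
top pad [(0.48, [0.459, -0.1774]), (0.22, [0.5226, -0.1668])]
top vial [(0.55, [0.635, -0.0844])]
top stopper [(0.41, [0.6399, -0.2221])]
top seat [(0.59, [0.6031, -0.1583]), (0.28, [0.4505, -0.1888])]
side dish [(0.96, [0.6061, -0.1629]), (0.83, [0.4747, -0.3572]), (0.6, [0.6375, -0.3544])]
side tab_top [(0.59, [0.6061, -0.1933])]
side pad [(0.57, [0.4723, -0.1826])]
side vial [(0.63, [0.6313, -0.0898])]
side stopper [(0.48, [0.6357, -0.2379])]
side seat [(0.58, [0.598, -0.1663])]
```

View pics/c5.png

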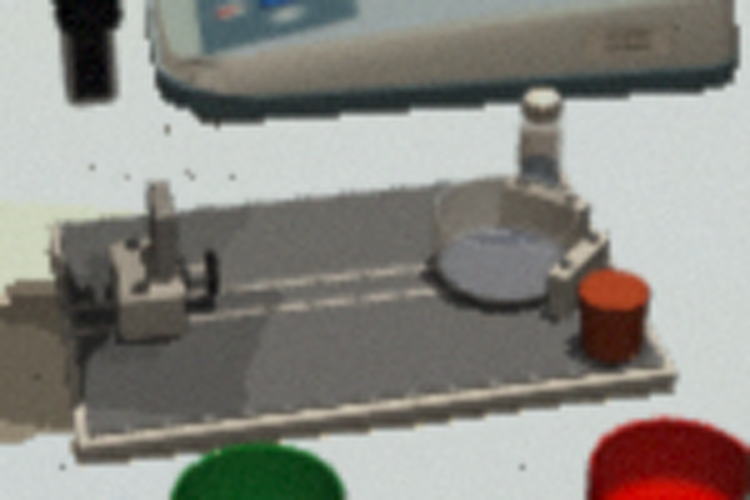

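The dish sits against both bars (fit 0.6024, −0.1587). The finger at (92,100) is about 13 mm behind the tab at (160,185). I'll lower it and push.

Request:
jog_arm --pt "-1 1 -35" --pt "-1 1 -70" --pt "-1 1 -70" --pt "-1 1 -70" --pt "4 1 -70" --pt "8 2 -70" --pt "8 2 -70" --turn '[0, 0, 0, 0, 0, 0, 0]'

```text
clock: 14.68
position: [0.4294, -0.1742, 0.0563]
ee_rot: [0.999, 0.05, 0.005, 0.001]
ft_force: [0.0, -0.0, -0.1]
grip_width: -0.002
```

Request:
jog_arm --pt "2 0 0" --pt "4 0 0" --pt "6 0.5 0" --pt "6 0.5 0" --turn '[0, 0, 0, 0]'

```text
clock: 15.02
position: [0.4347, -0.1738, 0.0566]
ee_rot: [0.999, 0.05, 0.004, 0.001]
ft_force: [-5.0, -0.2, 1.1]
grip_width: 0.001
```

Request:
jog_arm --pt "6 0.5 0" --pt "12 1 0" --pt "20 2 0" --pt "28 2.5 0" --pt "36 3.5 0" --pt "44 4 0" --pt "52 5 0" --pt "60 5.5 0" --pt "68 6.5 0" --pt "75 7 0" --pt "80 7.5 0" --pt "80 7.5 0" --turn '[0, 0, 0, 0, 0, 0, 0, 0, 0, 0, 0, 0]'

```text
clock: 16.02
position: [0.5144, -0.1662, 0.0567]
ee_rot: [0.999, 0.05, 0.003, 0.001]
ft_force: [-3.2, -0.8, -2.0]
grip_width: 0.004
```

```bash
python3 look.py .602 -.157 c6.png
```

```text
16.1167 [ 0.5145 -0.1662  0.0568] [-2.27  0.12 -2.18]
dish ['top', 'side'] [ 0.6029 -0.1528] rms px 3.11
dish ['top'] [ 0.6025 -0.1475] rms px 3.88
dish ['side'] [ 0.6029 -0.1535] rms px 1.25
top dish [(0.81, [0.6062, -0.152]), (0.7, [0.643, -0.333]), (0.6, [0.4728, -0.3362])]
top tab_top []
top pad [(0.49, [0.5966, -0.1549])]
top vial [(0.58, [0.635, -0.0818])]
top stopper []
top seat [(0.91, [0.6024, -0.1601])]
side dish [(0.81, [0.6027, -0.166]), (0.73, [0.472, -0.354]), (0.67, [0.635, -0.3586])]
side tab_top [(0.61, [0.5325, -0.1591])]
side pad [(0.36, [0.5505, -0.1654])]
side vial [(0.58, [0.628, -0.0928])]
side stopper [(0.51, [0.6381, -0.2389])]
side seat [(0.91, [0.6062, -0.1578])]
```

View pics/c6.png

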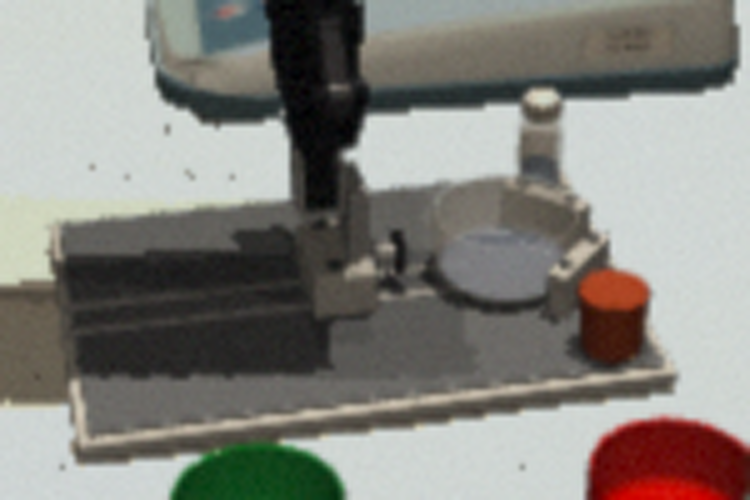

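The pad's front is near (406,255) and the back of the dish near (435,250), so the gap is about 13 mm by picture, or 17 mm by my contact reckoning. I'll approach part way.

Request:
jog_arm --pt "3 0 0" --pt "6 0.5 0" --pt "9 1 0" --pt "10 1 0" --pt "10 1 0" --turn '[0, 0, 0, 0, 0]'

```text
clock: 17.23
position: [0.5243, -0.1653, 0.0567]
ee_rot: [0.999, 0.05, 0.003, 0.001]
ft_force: [-4.6, 0.9, 1.9]
grip_width: -0.001
```

```bash
python3 - <<'E'
from h import *
print(np.round(manip.get_obs()["position"],4))
p=manip.camera("side");b=(240,225,290,262)
save(p,"c7.png",b,16)
E
```

```text
[ 0.5243 -0.1653  0.0567]
```

View pics/c7.png

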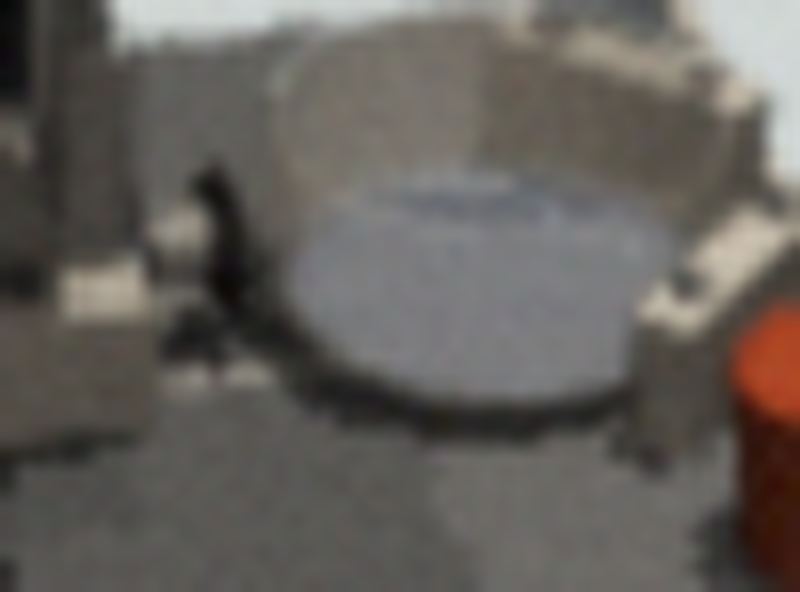

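The pad is about 4 mm short of the glass (pad front near 245, dish edge near 275, 7.3 px/mm). I'll track the pad's pixel motion against the finger's travel to find first contact.

```bash
cat > trk.py <<'E'
from h import *
import os
fr=[manip.camera("side")["frame"] for _ in range(4)]
g=cv2.cvtColor(np.mean(fr,0).astype(np.uint8),cv2.COLOR_RGB2GRAY)
o=manip.get_obs();n=len([f for f in os.listdir('.') if f.startswith('t_')])
cv2.imwrite(f"t_{n}.png",g)
r=cv2.imread("t_0.png",0)
def tr(box):
    x0,y0,x1,y1=box;U=lambda a:cv2.resize(a,None,fx=10,fy=10,interpolation=cv2.INTER_CUBIC)
    t=U(r)[y0*10:y1*10,x0*10:x1*10];s=U(g)[(y0-2)*10:(y1+2)*10,(x0-3)*10:(x1+12)*10]
    m=cv2.matchTemplate(s,t,cv2.TM_CCOEFF_NORMED);_,v,_,l=cv2.minMaxLoc(m);return (l[0]/10-3,l[1]/10-2,round(v,2))
print(np.round(o["position"],4),np.round(o["ft_force"],1),"pad",tr((249,234,257,247)),"block",tr((240,240,252,254)))
E
python3 trk.py
```

```text
[ 0.5243 -0.1654  0.0567] [-5.9  1.7  1.4] pad (0.0, 0.0, 1.0) block (0.0, 0.0, 1.0)
```

Request:
jog_arm --pt "1 0 0" --pt "2 0 0" --pt "2 0 0" --turn '[0, 0, 0]'

```text
clock: 17.73
position: [0.5258, -0.1652, 0.0567]
ee_rot: [0.999, 0.05, 0.003, 0.001]
ft_force: [-6.2, 2.5, 2.4]
grip_width: -0.002
```

```bash
python3 trk.py
```

```text
[ 0.5258 -0.1653  0.0567] [-6.3  1.   2.5] pad (0.7000000000000002, 0.0, 0.98) block (0.7000000000000002, -0.10000000000000009, 0.98)
```

Request:
jog_arm --pt "1 0 0" --pt "2 0 0" --pt "2 0 0" --turn '[0, 0, 0]'

```text
clock: 18.18
position: [0.5274, -0.1651, 0.0567]
ee_rot: [0.999, 0.05, 0.002, 0.001]
ft_force: [-6.8, 1.3, 2.7]
grip_width: 0.0
```

```bash
python3 trk.py
```

```text
[ 0.5274 -0.1651  0.0567] [-5.9  1.4  1.8] pad (1.2000000000000002, -0.10000000000000009, 0.95) block (1.4000000000000004, -0.10000000000000009, 0.96)
```

Request:
jog_arm --pt "1 0 0" --pt "2 0.5 0" --pt "2 0.5 0" --turn '[0, 0, 0]'

```text
clock: 18.63
position: [0.529, -0.1649, 0.0567]
ee_rot: [0.999, 0.05, 0.002, 0.001]
ft_force: [-6.4, 0.6, 2.7]
grip_width: -0.001
```

```bash
python3 trk.py
```

```text
[ 0.529  -0.1649  0.0567] [-6.4  0.   1.2] pad (1.7999999999999998, -0.30000000000000004, 0.91) block (2.2, -0.19999999999999996, 0.95)
```

Request:
jog_arm --pt "1 0 0" --pt "2 0 0" --pt "2 0 0" --turn '[0, 0, 0]'

```text
clock: 19.08
position: [0.5305, -0.1648, 0.0567]
ee_rot: [0.999, 0.05, 0.001, 0.001]
ft_force: [-7.0, 2.2, 3.4]
grip_width: -0.004
```

```bash
python3 trk.py
```

```text
[ 0.5305 -0.1648  0.0567] [-6.2  0.8  3. ] pad (2.0, -0.3999999999999999, 0.85) block (2.9000000000000004, -0.19999999999999996, 0.93)
```

Request:
jog_arm --pt "1 0 0" --pt "2 0.5 0" --pt "2 0.5 0" --turn '[0, 0, 0]'

```text
clock: 19.53
position: [0.532, -0.1646, 0.0567]
ee_rot: [0.999, 0.05, 0.001, 0.001]
ft_force: [-6.9, 0.7, 1.9]
grip_width: -0.001
```

```bash
python3 trk.py
```

```text
[ 0.532  -0.1646  0.0567] [-7.1  0.5  2.6] pad (2.0999999999999996, -0.30000000000000004, 0.78) block (3.4000000000000004, -0.30000000000000004, 0.9)
```

Request:
jog_arm --pt "1 0 0" --pt "2 0 0" --pt "2.6 0.5 0" --pt "2.6 0.5 0" --turn '[0, 0, 0, 0]'

```text
clock: 20.07
position: [0.5339, -0.1644, 0.0567]
ee_rot: [0.999, 0.05, -0.0, 0.001]
ft_force: [-8.2, 0.9, 3.0]
grip_width: -0.003
```

```bash
python3 trk.py
```

```text
[ 0.5339 -0.1644  0.0567] [-7.7  0.3  1.9] pad (2.2, -0.19999999999999996, 0.6) block (4.1, -0.3999999999999999, 0.87)
```

Request:
jog_arm --pt "-4 0 0" --pt "-12 -1 0" --pt "-14 -1 0" --pt "-14 -1 40" --pt "-14 -1 80" --pt "-60 -5 110" --pt "-100 -10 110" --pt "-130 -10 110" --pt "-130 -10 110" --pt "-130 -10 110" --turn '[0, 0, 0, 0, 0, 0, 0, 0, 0, 0]'

```text
clock: 21.1
position: [0.4024, -0.1753, 0.1674]
ee_rot: [0.999, 0.048, 0.001, 0.002]
ft_force: [0.4, -0.0, 0.3]
grip_width: -0.001
```

```bash
python3 trk.py; python3 look.py .602 -.157; python3 - <<'E'
from h import *
p=manip.camera("side");a=cv2.resize(p["frame"][225:262,235:290,::-1],None,fx=14,fy=14,interpolation=cv2.INTER_CUBIC)
cv2.imwrite("pics/c8.png",a)
E
```

```text
[ 0.405  -0.1742  0.1668] [-0.1 -1.   0.1] pad (2.3, -0.3999999999999999, 0.66) block (4.1, -0.5, 0.66)
21.4 [ 0.4047 -0.1741  0.1665] [ 0.58 -0.49 -0.35]
dish ['top', 'side'] [ 0.6025 -0.1601] rms px 1.5
dish ['top'] [ 0.6021 -0.161 ] rms px 0.73
dish ['side'] [ 0.6033 -0.1555] rms px 1.77
top dish [(0.94, [0.5924, -0.1555]), (0.6, [0.6394, -0.3319])]
top tab_top [(0.6, [0.5185, -0.1596]), (0.57, [0.5505, -0.1727])]
top pad [(0.52, [0.6374, -0.2161])]
top vial [(0.5, [0.6198, -0.0778])]
top stopper [(0.57, [0.6467, -0.2193]), (0.24, [0.6215, -0.0805])]
top seat [(0.65, [0.591, -0.1636])]
side dish [(0.9, [0.6394, -0.3605]), (0.82, [0.4712, -0.3596]), (0.69, [0.6073, -0.16])]
side tab_top [(0.69, [0.5536, -0.1531])]
side pad [(0.46, [0.5656, -0.1735])]
side vial [(0.65, [0.6401, -0.0907]), (0.64, [0.5647, -0.0585])]
side stopper [(0.47, [0.6333, -0.2258])]
side seat [(0.75, [0.6075, -0.1644])]
```

View pics/c8.png

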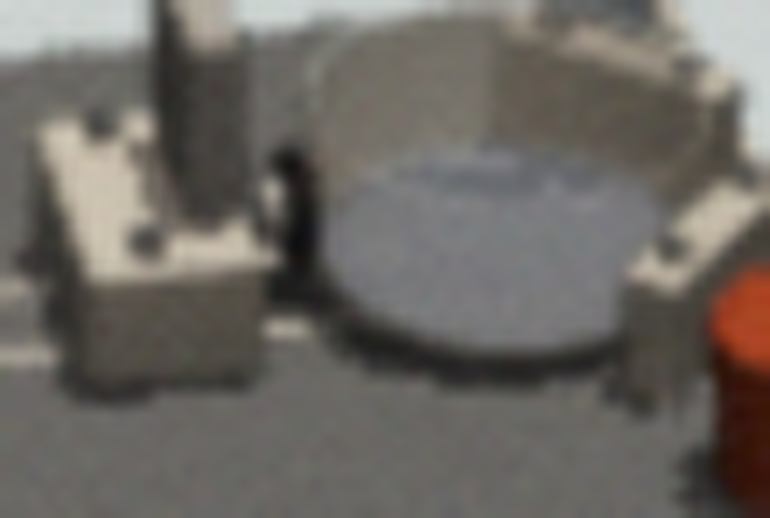

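```bash
python3 -c "
from workcell import manip
print(manip.hand_in())"
```

```text
the job is handed in; nothing more can be done
None
```

I slid the dish into the V stop and pushed the clamp up by its tab until the plunger held it. The spring is pressed in by roughly 4–5 mm of its 10 mm. I handed the job in about 21 s into the run, with the arm well clear.

- **Dish:** I towed it along the mat with the shut fingers inside it, and it was never lifted. Finger force peaked at about 4.6 N in the readings. It then rose along x with almost none in y, which fits contact with both bars. The last camera fit puts the dish at (0.6025, −0.160), on the seat I estimated.
- **Clamp:** The last picture shows the pad on the glass, and the clamp stayed put when the fingers left.
- **Other things:** The vial and stopper looked undisturbed, standing where they started. I saw no sign that anything else was touched.

**Plunger depth:** my estimates of how far it is pressed in did not fully agree:

| Estimate | Pressed in (mm) |
|---|---|
| Pad tracking in the side camera | about 4 |
| Finger travel since the pad stopped | about 5 |
| Rise in push force | about 5 |
| Last picture, pad-to-block gap | about 6 |
| Tab position in the cameras (about 0.126 clamp slide) | about 6 |
| Reckoning from where the fingers touched the glass | about 2.5 |

I trusted the middle of these. All of them leave the plunger pressed in and short of its end.

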